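# Set up the condiment carousel on the café bar

### The job

First lay the loose wooden rail flat on the counter, flush against the front edge of the carousel's base board (the side towards the robot) and centred along it, and let go of it. Then turn the carousel by its top handle until the square jar faces the front, straight towards the middle of the rail, and finish while still gripping the handle so that the turntable is held still. Leave everything else on the counter where it is and the rail flush.

Things in the scene. Friction and masses are not known exactly. Their poses are not given: they have to be found in the camera images.
- board: Dark wood base board, fixed to the counter, 16 mm thick. Origin on the counter under the turntable's axle, z up. Its own -x is the FRONT (roughly towards the robot, yaw within 0.3 rad). In its own frame it spans x = -140 mm (the straight front edge, along y) to +115 mm and y = -130 to +130 mm.
- front_edge (a point): Middle of the upper front edge of the base board: board frame (-140, 0, 16) mm.
- turntable: Wooden disc, 200 mm across, top 32 mm above the counter, turning freely and endlessly on the axle over the board's origin; stays where left (0.03 N m friction). Carries 4 white jars, 90 degrees apart, 62 mm from the axle, tops at 112 mm: 3 round, 1 square, standing to its own -x. Origin on the axle at counter height, z up. Square jar faces front when its yaw equals the board's.
- square_jar (a point): Centre of the top of the square jar's lid: turntable frame (-62, 0, 112) mm. The jar is 48 x 48 mm, the only one of the four that is not round.
- rail: Loose straight dark wood rail on the counter, about 220 g: a strip 24 mm wide (its x), 240 mm long (its y), 16 mm high, with a grip rib on its middle, 16 mm wide (x), 70 mm long (y), 16 to 58 mm above its underside. Same both ways round. Origin: centre of its underside, z up. Flush against the board, its centre line is 152 mm in front of the axle.
- rail_end_a (a point): End of the rail's centre line on its underside: rail frame (0, 120, 0) mm.
- rail_end_b (a point): Other end of the rail's centre line: rail frame (0, -120, 0) mm.
- shaker: Small white salt shaker with steel cap, 34 mm across, 70 mm high, loose on a rear corner of the base board (leave alone). Origin: centre of its underside.
- pick_pot: Small white open pot, 36 mm across, 50 mm high, loose on the other rear corner of the base board (leave alone). Origin: centre of its underside.
- espresso_cup: White cup with handle, 64 mm across, 55 mm high, on the counter between robot and carousel (leave alone). Origin: centre of its underside.
- coasters: Pile of round cork coasters, 80 mm across, 24 mm high, on the counter beyond the rail (leave alone). Origin: centre of its underside.
- tumbler: Drinking glass, 74 mm across, 90 mm high, beyond and to the right of the carousel (leave alone). Origin: centre of its underside.
- sugar_bowl: Bowl, 100 mm across, 50 mm high, on the left (leave alone). Origin: centre of its underside.
- teaspoon: Steel spoon, 150 mm long, lying flat beyond the rail (leave alone). Origin near the middle of its underside.
- handle (a point): Middle of the carousel's top handle, on the axle, 160 mm above the counter: a wooden bar on a steel post, 70 mm long (turntable x, along the line axle to square jar), 14 mm thick (turntable y), from 143 to 177 mm above the counter; turns with the turntable.
Mind the look-alikes: they are no part of the job. Of the things shaped like the rail, the wood one is meant.

How it is judged (in metres and radians):
On the way, in this order (a step that is already met when the one before it is completed fails the run):
1. the rail lies flat and flush against the board's front edge, centred, and is let go (x of rail_end_a in the frame of board between -0.156 and -0.146 m and height (world z) of each of rail_end_a, rail_end_b below 0.004 m and x of rail_end_b in the frame of board between -0.156 and -0.146 m and y of rail in the frame of board between -0.025 and 0.025 m and angle between rail's own z axis and vertical below 0.05 rad and contact force between the fingers and rail below 0.1 N), for 0.2 s.
2. the square jar faces the front with the turntable gripped and still (x of square_jar in the frame of board below -0.05 m and y of square_jar in the frame of board between -0.009 and 0.009 m and angular speed of turntable below 0.05 rad/s and contact force between the fingers and turntable above 3 N and horizontal distance between the grasp point and turntable below 0.04 m and height (world z) of the grasp point between 0.13 and 0.2 m), for 0.3 s.
At the end, for the whole second after the job is handed in: Rail flat on the counter, both ends within 4 mm of flush, centred within 25 mm, not touched. Square jar within 9 mm (8 degrees) of straight front, turntable under 0.05 rad/s, fingers at the handle (TCP within 40 mm of the axle, 130-200 mm up) pressing it with over 3 N (all of step 1 and all of step 2); the arm keeps its last pose, push and grip.
It fails at once if a bystander is shoved more than 30 mm from its place (distance of any of shaker, pick_pot, espresso_cup, coasters, tumbler, sugar_bowl, teaspoon from where it was at the start of the episode above 0.03 m).
It also fails if it takes over 72 s, if anything falls off the work surface, if the arm or the gripper's body presses on something with over 40 N, if the wrist force passes 120 N, or if a joint passes its speed limit or range.

### The arm

A 6-joint arm with a two-finger parallel gripper is mounted at the origin on the work surface. World frame = base frame: x ahead of the robot, y to its left, z up, the work surface at z = 0. Lengths are in m, angles in degrees, forces in N, time in s.
With the tool pointing down it reaches from about 0.4 to 0.825 m from the base axis. Payload 7 kg.
Tool frame: the origin (TCP) lies between the finger pads, 19 mm behind the fingertips; this is the grasp point; z points along the fingers, y is the line along which they close (so a half turn about z gives the same grasp; the last joint's range is limited). The gripper opens to 88 mm and grips with 3 to 60 N. Pads are 19 mm wide; open, the fingers measure 130 mm over their backs; the gripper's body (78 mm by 193 mm) begins 47 mm behind the grasp point.
Start: joints at [-56.144, 20.546, 0.682, 0, -70.136, -16.507], TCP at [0.201, -0.644, 0.245] pointing down, gripper open.
Joint ranges: [-176.03, 176.03], [-82.01, 121.73], [-58.28, 71.71], [-173.87, 95.51], [-174.79, -0.11], [-173.66, 173.66]. Speed limits (degrees/s): [136.94, 136.94, 172.46, 180, 180, 180].

### API

Orientations are given as [roll, pitch, yaw] about the fixed x, y, z axes, in that order (R = Rz(yaw) Ry(pitch) Rx(roll)).
In Python, from plant import r gives the robot as it stands. The module is installed in compiled form; this text tells all that it offers.
- The arm moves only by the tool jog_arm, never from a script. Its argument "deltas" is a list that holds one entry, the list of rows, each a list of 5 numbers: the opening, from -1 (shut) to 1 (fully open), then the shift along the world's x, y, z in cm, then the turn about the world's z in rad. In form: [[[claw, dx, dy, dz, turn], ...]]. A call has 1 to 8 rows; each row shifts and turns the commanded pose from where the row before left it; what a row does not reach is not made up. A row lasts 1/8 s, in which the tool goes at most 62.5 mm and 10.7 degrees, less where a joint would pass 70% of its speed; a pose out of reach is approached as far as the arm can. A call with a gripper value outside its range is refused whole. The fingers move at their own pace and stop on an object; "force" is the grip in N (left out, the last holds). Time passes only in rows, so rows that do not move let the fingers close. It gives the time, the measured TCP pose, the force, the opening and the grip force at its end, in the units of the state.
- r.get_state(): the state, without advancing time (a new reading comes with each control period).
- r.capture(name): name is "side" or "top"; returns the picture (384x512x3 uint8, blue, green, red); there is no depth.
- r.camera_info(name): a dict with "fx", "fy", "cx", "cy" (pixels), "view" (4x4, takes a point from world to camera coordinates). Camera axes: x right, y up, looking along -z (the intrinsics and any distortion apply to the point x, -y, -z); pixel columns grow to the right and rows downward; lengths in m; the calibration is good to about 2 mm. A picture is of the moment at which its call begins. camera_info takes no time and is no camera call.
- r.close_job(): hands the job in; it is judged then, once.
The state is a dict: "time_s": time; "joints": joint angles; "qd": joint speeds; "joint_torque": joint torques, N m; "tcp_pos": TCP position; "eef_rot": TCP orientation; "contact_force": force on the tool from outside, world axes, zero at the start; "moment": the same for the moment, N m; "gripper_width": finger opening in m; "gripper_force": force on a finger pad.
Only numpy, scipy, OpenCV 4.12 (cv2) and the standard library are available. Lean on these libraries where they do the work, as an engineer would, in place of code of your own. Each camera call takes 0.05 s, during which the arm holds its last target. There are 200 camera calls.

## Working session

There is one attempt and no reset: what is moved stays moved. The work goes in short steps, Python scripts to look and compute and a tool call to move; the robot and the scene stay as the last step left them, time stands still between calls to the robot, and variables do not carry over. Pictures are saved under pics/ and viewed, at most 10 in all, crops included, and the job is handed in when it is done.

Besides the shell and the picture viewer there is one more tool, called after "Emit:" as name(argument=value, ...) on one line, values as JSON. jog_arm: Moves the arm, as the interface text tells. Its arguments: {"type":"object","properties":{"deltas":{"type":"array"},"force":{"type":"number"}},"required":["deltas"]}

```bash
mkdir -p pics; cat > h.py <<'E'
import numpy as np, cv2
from plant import r
def cam(n):
    c=r.camera_info(n); return c,np.array(c["view"],float).reshape(4,4)
def ray(n,u,v,z):
    c,V=cam(n); d=np.array([(u-c["cx"])/c["fx"],-(v-c["cy"])/c["fy"],-1.])
    R,t=V[:3,:3],V[:3,3]; o=-R.T@t; w=R.T@d
    return o+w*(z-o[2])/w[2]
def proj(n,p):
    c,V=cam(n); q=V[:3,:3]@np.array(p)+V[:3,3]
    return c["cx"]+c["fx"]*q[0]/-q[2], c["cy"]+c["fy"]*-q[1]/-q[2]
E
python3 - <<'E'
from h import *
for n in("top","side"):
    im=r.capture(n); cv2.imwrite(f"pics/{n}0.png",im); print(r.camera_info(n))
s=r.get_state(); print(s)
E
```

```text
{'fx': 411.9934257537329, 'fy': 411.9934257537329, 'cx': 259.42929660401603, 'cy': 188.4142317595501, 'view': array([[ 0.10560192, -0.99438674,  0.00657637, -0.0395986 ],
       [ 0.9721151 ,  0.1046247 ,  0.20987117, -0.56929394],
       [-0.20938116, -0.01576981,  0.97770693, -1.38356086],
       [ 0.        ,  0.        ,  0.        ,  1.        ]])}
{'fx': 434.16583606471556, 'fy': 434.16583606471556, 'cx': 253.71192314149138, 'cy': 187.2023020355143, 'view': array([[-0.86060864, -0.50911965, -0.01224564,  0.49364209],
       [ 0.37537073, -0.65040463,  0.66035644, -0.26550868],
       [-0.34416506,  0.5637118 ,  0.75085246, -1.12410079],
       [ 0.        ,  0.        ,  0.        ,  1.        ]])}
{'time_s': 0.1, 'joints': array([-5.61443468e+01,  2.05895309e+01,  6.38597993e-01, -1.72924915e-02,
       -7.01376290e+01, -1.65084783e+01]), 'qd': array([ 0.01586309,  0.02209153,  0.14214818,  0.15049613, -0.02553891,
        0.08919334]), 'joint_torque': array([-3.51215691e-03, -5.84161448e+01,  2.93750560e+01,  7.01547593e+00,
        1.01445973e-02, -4.00712236e-05]), 'tcp_pos': array([ 0.20112118, -0.64389916,  0.24448971]), 'eef_rot': array([ 1.79910469e+02, -9.58109924e-03, -1.62658706e+02]), 'contact_force': array([ 0.86800896, -0.16801568,  0.0147349 ]), 'moment': array([-0.00159827, -0.0282751 , -0.008436  ]), 'gripper_force': 0.0, 'gripper_width': 0.08788700259582775}
```

View pics/top0.png

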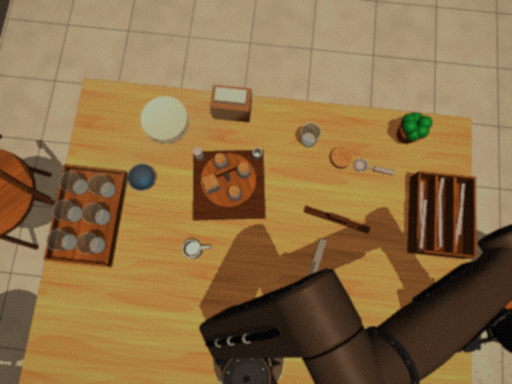

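View pics/side0.png

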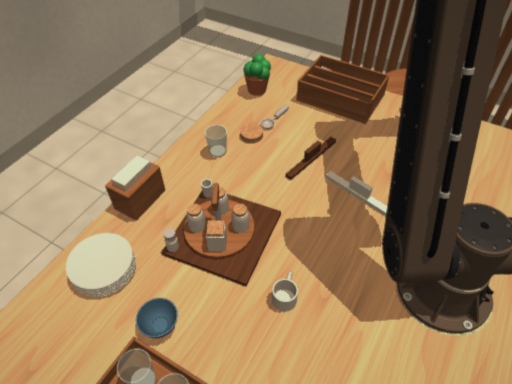

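Top view: the dark wood rail is at (336,219) and a grey rail look-alike at (318,255). The carousel is at (229,182) with its square jar at about (209,183), the cup at (193,248), coasters at (341,157), spoon at (372,167). In the side view the wood rail is at (312,157), the grey one at (357,192), and the square jar at (216,236).

Rail candidates in the top view are the wood rail (336,219), the pale metal rail (318,255), and the slats in the crate (423–462,210). I choose (336,219), and will check it in a crop.

```bash
python3 - <<'E'
from h import *
im=cv2.imread("pics/top0.png")
a=cv2.resize(im[140:230,180:280],None,fx=5,fy=5,interpolation=cv2.INTER_CUBIC)[:450]
b=cv2.resize(im[195:285,290:380],None,fx=3.3,fy=5,interpolation=cv2.INTER_CUBIC)
cv2.imwrite("pics/c1.png",np.hstack([a,b]))
hsv=cv2.cvtColor(im,cv2.COLOR_BGR2HSV)
for p in[(218,352),(215,320),(212,250),(219,336),(250,318)]: print(p,im[p],hsv[p])
# dark mask
m=((im[...,2]<115)).astype(np.uint8)
for name,(x0,y0,x1,y1) in dict(rail=(296,198,376,238),board=(185,142,275,225)).items():
    s=np.zeros_like(m); s[y0:y1,x0:x1]=m[y0:y1,x0:x1]
    c=max(cv2.findContours(s,0,2)[0],key=cv2.contourArea)
    rr=cv2.minAreaRect(c); bp=cv2.boxPoints(rr); print(name,rr)
    for q in bp: print(q, ray("top",*q,.016).round(4))
E
```

```text
(218, 352) [ 68 136 176] [ 19 156 176]
(215, 320) [12 38 84] [ 11 219  84]
(212, 250) [15 39 77] [ 12 205  77]
(219, 336) [14 25 53] [  8 188  53]
(250, 318) [ 99 120 140] [ 15  75 140]
rail ((339.3499450683594, 224.18594360351562), (75.12971496582031, 21.70549774169922), 12.33908748626709)
[300.33365 226.7605 ] [ 0.457  -0.1371  0.016 ]
[304.97202 205.5564 ] [ 0.5348 -0.1472  0.016 ]
[378.36624 221.61139] [ 0.5049 -0.412   0.016 ]
[373.72787 242.81549] [ 0.428  -0.3992  0.016 ]
board ((228.5, 184.5), (69.0, 71.0), 90.0)
[193. 150.] [0.6976 0.2806 0.016 ]
[264. 150.] [0.7258 0.0204 0.016 ]
[264. 219.] [ 0.4708 -0.0061  0.016 ]
[193. 219.] [0.4439 0.2449 0.016 ]
```

View pics/c1.png

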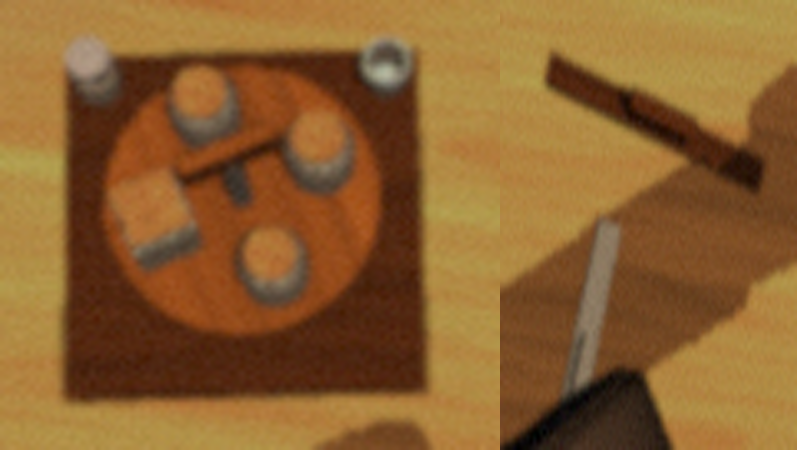

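The crop confirms the choice: a dark wood strip with a raised rib, running from (306,209) to (369,231); the other one is grey metal. Next I measure with a colour-ratio mask, since it separates wood from shadow.

```bash
cat >> h.py <<'E'
def mask(im,g=.6,rmax=255):
    f=cv2.GaussianBlur(im,(3,3),0).astype(float); return ((f[...,1]/f[...,2]<g)&(f[...,2]<rmax)).astype(np.uint8)
def blob(m,x0,y0,x1,y1):
    s=np.zeros_like(m); s[y0:y1,x0:x1]=m[y0:y1,x0:x1]
    return max(cv2.findContours(s,0,1)[0],key=cv2.contourArea)
def edge(c,n,z,sel):
    P=c[:,0,:].astype(float); P=P[[sel(*p) for p in P]]
    W=np.array([ray(n,*p,z)[:2] for p in P])
    vx,vy,x,y=cv2.fitLine(W.astype(np.float32),cv2.DIST_HUBER,0,.001,.001).ravel(); return np.array([x,y]),np.array([vx,vy]),len(P)
E
python3 - <<'E'
from h import *
im=cv2.imread("pics/top0.png")
m=mask(im)
c=blob(m,296,198,380,245); rr=cv2.minAreaRect(c); print("rail",rr)
for q in cv2.boxPoints(rr): print(q.round(1),ray("top",*q,.008).round(4))
cb=blob(m,183,140,280,228); x,y,w,h=cv2.boundingRect(cb); print("board",x,y,w,h)
f=edge(cb,"top",0.0,lambda u,v:v>y+h-5 and x+6<u<x+w-7); 
l=edge(cb,"top",.016,lambda u,v:u<x+4 and y+20<v<y+h-6)
rt=edge(cb,"top",.016,lambda u,v:u>x+w-4 and y+20<v<y+h-6)
for e in(f,l,rt): print(e, np.degrees(np.arctan2(e[1][1],e[1][0])))
# orange disc
hsv=cv2.cvtColor(im,cv2.COLOR_BGR2HSV)
d=((im[...,2]>125)&(m>0)).astype(np.uint8); cd=blob(d,195,145,262,212)
el=cv2.minEnclosingCircle(cd); print("disc",el,ray("top",*el[0],.032))
print("cam",[(-cam(n)[1][:3,:3].T@cam(n)[1][:3,3]).round(3) for n in("top","side")])
# side view, rail
im2=cv2.imread("pics/side0.png"); m2=mask(im2)
c2=blob(m2,280,130,342,182); rr=cv2.minAreaRect(c2); print(rr)
for q in cv2.boxPoints(rr): print(q.round(1),ray("side",*q,.0).round(4))
cb2=blob(m2,155,175,288,285); hh=cv2.approxPolyDP(cv2.convexHull(cb2),4,True)[:,0]
for q in hh: print(q,ray("side",*map(float,q),.016).round(4))
E
```

```text
rail ((337.88262939453125, 220.23715209960938), (69.45677185058594, 9.106231689453125), 16.8583984375)
[303.3 214.5] [ 0.5031 -0.1448  0.008 ]
[306.  205.8] [ 0.5357 -0.1516  0.008 ]
[372.4 226. ] [ 0.4883 -0.3939  0.008 ]
[369.8 234.7] [ 0.4562 -0.386   0.008 ]
board 193 151 72 69
(array([0.46455628, 0.12142491], dtype=float32), array([ 0.13166149, -0.99129474], dtype=float32), 58) -82.43438
(array([0.5472399 , 0.25581074], dtype=float32), array([0.99034303, 0.13863847], dtype=float32), 42) 7.969067
(array([0.53794694, 0.00415306], dtype=float32), array([0.9895096, 0.1444672], dtype=float32), 42) 8.306427
disc ((228.0, 179.5), 27.554590225219727) [0.59686954 0.13727127 0.032     ]
cam [array([ 0.268, -0.002,  1.472]), array([0.138, 0.712, 1.025])]
((308.5956726074219, 155.66282653808594), (9.704792976379395, 57.62580490112305), 50.82633972167969)
[283.2 170.1] [ 0.5623 -0.1693  0.    ]
[327.9 133.7] [ 0.5093 -0.4036  0.    ]
[334.  141.2] [ 0.475  -0.3785  0.    ]
[289.3 177.6] [ 0.5296 -0.1497  0.    ]
[278 213] [0.487  0.0057 0.016 ]
[244 283] [0.4536 0.2519 0.016 ]
[164 251] [0.6951 0.2789 0.016 ]
[184 223] [0.7048 0.1741 0.016 ]
[230 197] [0.6425 0.0246 0.016 ]
```

```bash
cat >> h.py <<'E'
def up(im,k=4):
    return cv2.resize(cv2.GaussianBlur(im,(3,3),0),None,fx=k,fy=k,interpolation=cv2.INTER_CUBIC).astype(float)
def big(c,k=4): # upscaled contour -> original pixel coords
    return (c.astype(float)+.5)/k-.5
E
python3 - <<'E'
from h import *
im=cv2.imread("pics/top0.png"); U=up(im)
k=4
mb=(U[...,2]<125).astype(np.uint8); cb=big(blob(mb,183*k,140*k,280*k,226*k))
x0,y0=cb[:,0].min(0);x1,y1=cb[:,0].max(0);print(x0,y0,x1,y1)
F=edge(cb,"top",0.0,lambda u,v:v>y1-2.5 and x0+6<u<x1-7)
L=edge(cb,"top",.016,lambda u,v:u<x0+2.5 and y0+15<v<y1-6)
R=edge(cb,"top",.016,lambda u,v:u>x1-2.5 and y0+15<v<y1-6)
B=edge(cb,"top",.016,lambda u,v:v<y0+2.5 and x0+14<u<x1-14)
for e in(F,L,R,B): print(e[0].round(4),e[2], (np.degrees(np.arctan2(e[1][1],e[1][0]))%90).round(2))
yaw=np.radians(np.mean([np.degrees(np.arctan2(e[1][1],e[1][0]))%90 for e in(F,L,R)]))
ex=np.array([np.cos(yaw),np.sin(yaw)]);ey=np.array([-ex[1],ex[0]])
print("yaw",np.degrees(yaw),"width",(L[0]-R[0])@ey,"depth",(B[0]-F[0])@ex)
a=((F[0]@ex+.14)+(B[0]@ex-.115))/2; b=((L[0]+R[0])@ey)/2
print("a from F",F[0]@ex+.14,"from B",B[0]@ex-.115,"axle",ex*a+ey*b)
# rail
rat=U[...,1]/U[...,2]
mr=(rat<.66).astype(np.uint8); c=big(blob(mr,296*k,198*k,380*k,245*k)); rr=cv2.minAreaRect(c.astype(np.float32)); print(rr)
bp=cv2.boxPoints(rr)
for q in bp: print(q.round(1),ray("top",*q,0).round(4))
P=c[:,0]; d=bp[2]-bp[1]; d/=np.linalg.norm(d); n=np.array([-d[1],d[0]]); s=(P-rr[0])@d; t=(P-rr[0])@n
for lo in range(-36,36,6):
    w=t[(s>lo)&(s<lo+6)]; 
    if len(w): print(lo,w.min().round(2),w.max().round(2))
# jar tops (light orange / white) & handle: print projected predictions
for nm,p in dict(axle160=(*(ex*a+ey*b),.16)).items(): print(nm,proj("top",p),proj("side",p))
E
```

```text
192.375 148.375 264.625 219.875
[0.46   0.1214] 236 7.7
[0.55   0.2607] 201 7.15
[0.6016 0.0085] 201 7.75
[0.7123 0.139 ] 151 7.04
yaw 7.5320196 width 0.25680774 depth 0.25248012
a from F 0.6118981 from B 0.6093782 axle [0.59776807 0.13753214]
((341.767822265625, 226.1129913330078), (76.44054412841797, 37.57388687133789), 1.9955612421035767)
[302.9 243.6] [ 0.4004 -0.1528  0.    ]
[304.2 206. ] [ 0.5358 -0.1462  0.    ]
[380.6 208.7] [ 0.5556 -0.4225  0.    ]
[379.3 246.2] [ 0.4198 -0.4239  0.    ]
-36 -18.79 -10.95
-30 -16.97 -9.61
-24 -15.17 -7.85
-18 -13.38 18.79
-12 -12.63 18.69
-6 -11.3 18.47
0 -9.49 18.26
6 -7.46 18.06
12 -5.72 17.85
18 -9.82 17.64
24 -15.04 17.43
30 -18.75 17.22
axle160 (np.float64(225.30652286786213), np.float64(170.2324026180732)) (np.float64(218.13171624892993), np.float64(196.7581270146337))
```

```bash
python3 - <<'E'
from h import *
k=4
def railfit(im,n,box,g,sgn):
    U=up(im); rat=U[...,1]/U[...,2]
    c=big(blob((rat<g).astype(np.uint8),*[b*k for b in box])); P=c[:,0]
    W=np.array([ray(n,*p,0)[:2] for p in P])
    rr=cv2.minAreaRect(c.astype(np.float32)); 
    W2=np.array([ray(n,*p,0.016)[:2] for p in P])
    mu=W.mean(0); ax=cv2.fitLine(W.astype(np.float32),cv2.DIST_L2,0,.01,.01).ravel()[:2]
    for it in range(3):
        ax=ax*np.sign(ax[1]); nr=np.array([ax[1],-ax[0]]) # +x side
        s=(W-mu)@ax; t=(W-mu)@nr
        # near-camera long edge (z=0) ; keep the middle part, minimal t per bin
        sel=[]
        for lo in np.arange(s.min()+.012,s.max()-.012,.008):
            i=np.where((s>=lo)&(s<lo+.008))[0]
            if len(i): sel.append(i[np.argmin(t[i])] )
        l=cv2.fitLine(W[sel].astype(np.float32),cv2.DIST_HUBER,0,.001,.001).ravel(); ax=l[:2]
    ax=ax*np.sign(ax[1]); nr=np.array([ax[1],-ax[0]]); s=(W2-l[2:])@ax
    ctr=l[2:]+ax*(s.max()+s.min())/2+nr*.012
    print(n,g,"len",s.ptp() if hasattr(s,'ptp') else np.ptp(s),"yaw",np.degrees(np.arctan2(-ax[0],ax[1])),"centre",ctr)
im=cv2.imread("pics/top0.png")
for g in(.56,.58,.6,.62,.64): railfit(im,"top",(296,200,376,238),g,1)
im=cv2.imread("pics/side0.png")
# side: end tips
U=up(im);
for g in(.58,.6,.62,.65):
    c=big(blob((U[...,1]/U[...,2]<g).astype(np.uint8),280*k,130*k,342*k,184*k)); rr=cv2.minAreaRect(c.astype(np.float32)); bp=cv2.boxPoints(rr)
    W=[ray("side",*q,0).round(3)[:2] for q in bp]; print(g,bp.round(1).tolist(),W)
E
```

```text
top 0.56 len 0.23670122067541333 yaw -13.871538 centre [ 0.50353438 -0.26556533]Traceback (most recent call last):
  File "<stdin>", line 23, in <module>
  File "<stdin>", line 8, in railfit
  File "h.py", line 6, in ray
    c,V=cam(n); d=np.array([(u-c["cx"])/c["fx"],-(v-c["cy"])/c["fy"],-1.])
        ~~~^^^
  File "h.py", line 4, in cam
    c=r.camera_info(n); return c,np.array(c["view"],float).reshape(4,4)
ValueError: time passes only in moves, steps and waits
```

```bash
sed -i 's/^def cam(n):/import functools\n@functools.cache\ndef cam(n):/' h.py; python3 - <<'E'
from h import *
for z in (.016,): 
    A=ray("top",306.1,209.2,z);B=ray("top",368.5,230.8,z);print(A,B,(A+B)/2,np.linalg.norm(A-B),np.degrees(np.arctan2(-(A-B)[0],(A-B)[1])))
for c in [(.5035,-.2656),(.50,-.268)]:
  for yaw in (-13.9,-12):
    a=np.radians(yaw);ex=np.array([np.cos(a),np.sin(a),0]);ey=np.array([-ex[1],ex[0],0]);o=np.array([*c,0])
    print(c,yaw,"side ends",[np.round(proj("side",o+s*.12*ey+[0,0,.016]),1) for s in(1,-1)],"rib",np.round(proj("side",o+[0,0,.058]),1), "top ends",[np.round(proj("top",o+s*.12*ey+[0,0,.016]),1) for s in(1,-1)],"rib ends top",[np.round(proj("top",o+s*.035*ey+[0,0,.058]),1) for s in(1,-1)])
im=cv2.imread("pics/top0.png")[200:238,298:376];i2=cv2.imread("pics/side0.png")[130:186,280:345]
a=cv2.resize(im,(780,380),interpolation=2); b=cv2.resize(i2,(0,0),fx=3.8,fy=3.8,interpolation=2)
cv2.imwrite("pics/c2.png",np.vstack([a,cv2.copyMakeBorder(b,0,0,0,780-b.shape[1],0)]))
E
```

```text
[ 0.52201868 -0.15228962  0.016     ] [ 0.46841005 -0.37867871  0.016     ] [ 0.49521437 -0.26548416  0.016     ] 0.23264975034383023 -13.322173315971984
(0.5035, -0.2656) -13.9 side ends [array([288.7, 174. ]), array([335.1, 137.2])] rib [314.  145.6] top ends [array([305.5, 206.3]), array([369.5, 229.1])] rib ends top [array([330. , 212.5]), array([349.3, 219.4])]
(0.5035, -0.2656) -12 side ends [array([289.7, 174.6]), array([334.2, 136.7])] rib [314.  145.6] top ends [array([305.1, 207.3]), array([369.9, 228.1])] rib ends top [array([329.9, 212.8]), array([349.4, 219.1])]
(0.5, -0.268) -13.9 side ends [array([290.1, 173.9]), array([336.3, 137.1])] rib [315.3 145.5] top ends [array([306. , 207.3]), array([370.2, 230.2])] rib ends top [array([330.7, 213.6]), array([349.9, 220.5])]
(0.5, -0.268) -12 side ends [array([291. , 174.6]), array([335.4, 136.6])] rib [315.3 145.5] top ends [array([305.7, 208.3]), array([370.5, 229.1])] rib ends top [array([330.6, 213.9]), array([350. , 220.1])]
```

View pics/c2.png

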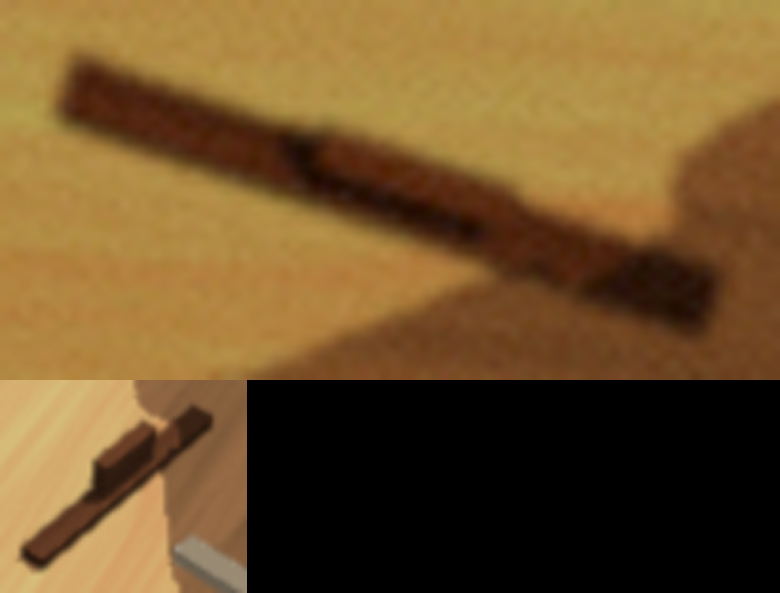

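Both views agree: the rail ends at (305,208.5) and (368.7,229.8) in the top view, the rib is on top, and the dark end at right is shadow. That puts the rail at about (0.500, −0.265) with yaw −12.7°. Gripping the rib by its 70 mm ends keeps the wide gripper body clear of the jars. Next I compute jar, handle and cup positions.

```bash
python3 - <<'E'
from h import *
ax=np.array([.598,.1375])
for nm,(u,v) in dict(sq=(155,207),r1=(202,90),r2=(318,135),r3=(272,255)).items():
    p=ray("top",180+u/5-.4,140+v/5-.4,.112)[:2]-ax; print(nm,p.round(4),np.hypot(*p).round(4),np.degrees(np.arctan2(p[1],p[0])).round(1))
a=ray("top",180+180/5,140+180/5,.177);b=ray("top",180+285/5,140+138/5,.177);print("handle",a,b,np.degrees(np.arctan2(*(a-b)[1::-1])))
print("cup",ray("top",193,248,.03),"handle tip",ray("top",211,246,.03))
E
```

```text
sq [-0.0309  0.05  ] 0.0588 121.7
r1 [0.0543 0.0287] 0.0614 27.9
r2 [ 0.0311 -0.054 ] 0.0623 -60.1
r3 [-0.0554 -0.0327] 0.0644 -149.4
handle [0.57114651 0.16327618 0.177     ] [0.60634001 0.09904981 0.177     ] 118.72098723311139
cup [0.34189466 0.22846351 0.03      ] handle tip [0.35534836 0.1673074  0.03      ]
```

Emit:
jog_arm(deltas=[[[1,5,6,0,-0.13],[1,5,6,0,-0.13],[1,4,6,0,-0.13],[1,4,5,0,-0.13],[1,4,5,0,0],[1,4,5,-2,0],[1,4,5,-2,0],[1,0,0,0,0]]], force=25)

```text
time_s: 1.1
tcp_pos: [0.4698, -0.3022, 0.2063]
eef_rot: [180.0, -0.2, 167.8]
contact_force: [0.6, -0.5, 0.7]
gripper_width: 0.088
gripper_force: 0.0
```

Emit:
jog_arm(deltas=[[[1,1.5,1.8,-3,0],[1,1.5,1.9,-3,-0.01],[1,0,0,-2,0],[1,0,0,0,0],[1,0,0,0,0]]])

```text
time_s: 1.72
tcp_pos: [0.4987, -0.2692, 0.129]
eef_rot: [-180.0, 0.0, 167.0]
contact_force: [0.2, 0.1, 0.6]
gripper_width: 0.0877
gripper_force: 0.0
```

```bash
python3 - <<'E'
from h import *
s=r.get_state(); print(s["tcp_pos"],s["eef_rot"],s["joints"])
i=r.capture("side"); t=r.capture("top")
cv2.imwrite("pics/s1.png",np.hstack([cv2.resize(i[60:210,250:400],(500,500),interpolation=2),cv2.resize(t[150:270,300:370],(291,500),interpolation=2)]))
E
```

```text
[ 0.49870592 -0.26918206  0.12895229] [-1.79982641e+02  4.33753317e-02  1.66956311e+02] [-8.56256630e+00  1.63678482e+01 -2.20211994e+01  2.64178242e-02
 -5.15690688e+01 -9.44975426e+01]
```

View pics/s1.png

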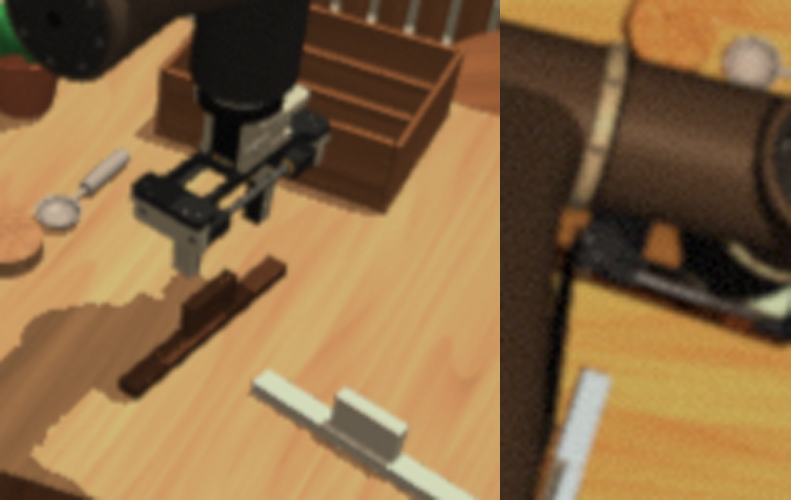

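The side crop shows the open gripper straight above the wood rail, fingers spread along its length. The rail ends are at crop (128,380) and (278,265), and the rib top runs from (184,304) to (236,276).

```bash
python3 - <<'E'
from h import *
f=lambda u,v,z:ray("side",250+u/3.3333-.35,60+v/3.3333-.35,z)
for nm,a,b,z in(("ends",(128,380),(278,265),.016),("rib",(185,304),(234,277),.058)):
    A,B=f(*a,z),f(*b,z);d=A-B;print(nm,A.round(4),B.round(4),((A+B)/2).round(4),np.linalg.norm(d).round(4),np.degrees(np.arctan2(-d[0],d[1])).round(1))
E
```

```text
ends [ 0.5349 -0.1495  0.016 ] [ 0.4767 -0.3694  0.016 ] [ 0.5058 -0.2595  0.016 ] 0.2275 -14.8
rib [ 0.5174 -0.2294  0.058 ] [ 0.4927 -0.2872  0.058 ] [ 0.5051 -0.2583  0.058 ] 0.0629 -23.1
```

Emit:
jog_arm(deltas=[[[1,0.35,0.7,0,0],[1,0,0,-2,0],[1,0,0,-2,0],[1,0,0,-1,0],[1,0,0,-1,0],[1,0,0,0,0]]])

```text
time_s: 2.58
tcp_pos: [0.5019, -0.2614, 0.0677]
eef_rot: [-180.0, -0.0, 167.0]
contact_force: [-0.5, -0.3, 0.8]
gripper_width: 0.0877
gripper_force: 0.0
```

No contact, so the fingers straddle the rib. I go down and close.

Emit:
jog_arm(deltas=[[[1,0,0,-1.2,0],[1,0,0,-1.1,0],[1,0,0,0,0],[-1,0,0,0,0],[-1,0,0,0,0],[-1,0,0,0,0],[-1,0,0,0,0]]])

```text
time_s: 3.45
tcp_pos: [0.5023, -0.2615, 0.0454]
eef_rot: [-180.0, 0.0, 167.0]
contact_force: [-1.2, -0.4, 1.8]
gripper_width: 0.07
gripper_force: 25.0
```

Emit:
jog_arm(deltas=[[[-1,0,0,4,0],[-1,-1,0,5,0],[-1,-2,2,0,0.06],[-1,-2,4,0,0.06],[-1,-2,4,0,0.06],[-1,0,4,0,0.06],[-1,0,4,0,0.06],[-1,0,4,0,0.056]]])

```text
time_s: 4.45
tcp_pos: [0.4316, -0.0402, 0.1352]
eef_rot: [180.0, 0.0, -172.5]
contact_force: [1.1, -0.7, -2.6]
gripper_width: 0.0699
gripper_force: 25.0
```

Emit:
jog_arm(deltas=[[[-1,0,4,0,0],[-1,0,4,0,0],[-1,0,4,0,0],[-1,0,3,0,0],[-1,0,0,0,0],[-1,0,0,0,0]]])

```text
time_s: 5.2
tcp_pos: [0.4316, 0.1083, 0.1349]
eef_rot: [-180.0, -0.0, -172.6]
contact_force: [-1.9, -0.3, -1.1]
gripper_width: 0.0698
gripper_force: 25.0
```

Emit:
jog_arm(deltas=[[[-1,-0.1,0.7,0,0],[-1,0,0,-3,0],[-1,0,0,-3,0],[-1,0,0,-1.5,0],[-1,0,0,-1,0],[-1,0,0,0,0]]])

```text
time_s: 5.95
tcp_pos: [0.4309, 0.1152, 0.0497]
eef_rot: [-180.0, -0.1, -172.7]
contact_force: [0.2, 0.4, -2.5]
gripper_width: 0.07
gripper_force: 25.0
```

```bash
python3 - <<'E'
from h import *
s=r.get_state(); print(s["tcp_pos"],s["eef_rot"],s["contact_force"])
i=r.capture("side"); t=r.capture("top")
cv2.imwrite("pics/s2.png",np.hstack([cv2.resize(i[170:320,190:320],(433,500),interpolation=2),cv2.resize(t[140:250,180:260],(364,500),interpolation=2)]))
E
```

```text
[0.43091026 0.11516881 0.04973755] [-1.79963507e+02 -5.35240393e-02 -1.72650428e+02] [ 0.22538054  0.38685106 -2.54749331]
```

View pics/s2.png

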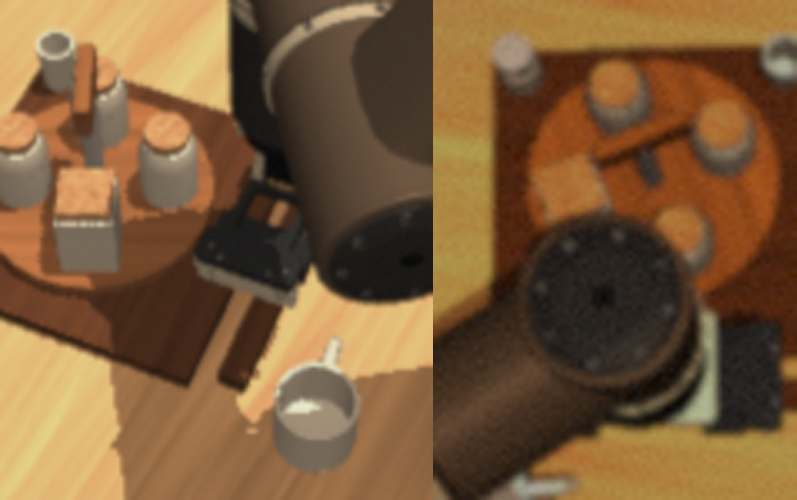

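The side crop shows the rail just in front of the board's front edge and parallel to it, with its near end at crop (232,378). The cup is clear. I set it down and slide it forward until it makes contact.

Emit:
jog_arm(deltas=[[[-1,0,0,-0.4,0],[-1,0,0,0,0],[-1,0.5,0.065,0,0],[-1,0.5,0.065,0,0],[-1,0.2,0.026,0,0],[-1,0,0,0,0]]])

```text
time_s: 6.8
tcp_pos: [0.4432, 0.117, 0.046]
eef_rot: [-180.0, -0.0, -172.6]
contact_force: [-0.9, 0.8, -2.2]
gripper_width: 0.07
gripper_force: 25.0
```

Emit:
jog_arm(deltas=[[[-1,0.2,0.026,0,0],[-1,0.1,0.013,0,0],[-1,0.1,0.013,0,0],[-1,0,0,0,0]]])

```text
time_s: 7.3
tcp_pos: [0.4471, 0.1176, 0.0461]
eef_rot: [180.0, 0.0, -172.6]
contact_force: [0.2, 0.5, -1.0]
gripper_width: 0.0701
gripper_force: 25.0
```

Emit:
jog_arm(deltas=[[[-1,0.1,0.013,-0.05,0],[-1,0,0,0,0],[-1,0,0,0,0]]])

```text
time_s: 7.68
tcp_pos: [0.448, 0.1177, 0.0456]
eef_rot: [-180.0, -0.0, -172.6]
contact_force: [0.4, -0.8, -1.9]
gripper_width: 0.0698
gripper_force: 25.0
```

Emit:
jog_arm(deltas=[[[-1,0.1,0.013,-0.05,0],[-1,0,0,0,0],[-1,0,0,0,0]]])

```text
time_s: 8.05
tcp_pos: [0.4487, 0.1178, 0.0454]
eef_rot: [-180.0, -0.0, -172.6]
contact_force: [-4.0, -0.1, 5.6]
gripper_width: 0.0698
gripper_force: 25.0
```

Emit:
jog_arm(deltas=[[[-1,0.1,0.013,0,0],[-1,0,0,0,0],[-1,0,0,0,0]]])

```text
time_s: 8.43
tcp_pos: [0.4496, 0.1178, 0.0454]
eef_rot: [-180.0, -0.0, -172.6]
contact_force: [-3.9, 0.1, 6.0]
gripper_width: 0.0698
gripper_force: 25.0
```

Emit:
jog_arm(deltas=[[[-1,0.1,0.013,0,0],[-1,0,0,0,0],[-1,0,0,0,0]]])

```text
time_s: 8.8
tcp_pos: [0.4504, 0.1178, 0.0454]
eef_rot: [-180.0, -0.1, -172.6]
contact_force: [-5.5, 0.3, 7.3]
gripper_width: 0.0701
gripper_force: 25.0
```

Emit:
jog_arm(deltas=[[[-1,0.1,0.013,0,0],[-1,0,0,0,0],[-1,0,0,0,0]]])

```text
time_s: 9.18
tcp_pos: [0.4506, 0.1178, 0.0454]
eef_rot: [-180.0, -0.1, -172.6]
contact_force: [-10.0, 1.3, 12.4]
gripper_width: 0.0697
gripper_force: 25.0
```

Emit:
jog_arm(deltas=[[[-1,0.1,0.013,0,0],[-1,0,0,0,0],[-1,0,0,0,0]]])

```text
time_s: 9.55
tcp_pos: [0.4509, 0.1178, 0.0454]
eef_rot: [-180.0, -0.2, -172.6]
contact_force: [-14.5, 3.7, 16.1]
gripper_width: 0.0703
gripper_force: 25.0
```

```bash
python3 - <<'E'
from h import *
s=r.get_state(); print(s["tcp_pos"],s["eef_rot"],s["contact_force"],s["moment"])
E
```

```text
[0.45089932 0.11779519 0.0454118 ] [-179.95251523   -0.19805239 -172.6104069 ] [-14.46797147   3.67180505  16.07802377] [1.53048593 5.3651468  0.36781728]
```

Emit:
jog_arm(deltas=[[[-1,-0.15,-0.02,0.05,0],[-1,0,0,0,0],[1,0,0,0,0],[1,0,0,0,0],[1,0,0,0,0],[1,0,0,0,0]]])

```text
time_s: 10.3
tcp_pos: [0.4518, 0.1183, 0.0456]
eef_rot: [180.0, 0.0, -172.6]
contact_force: [-0.7, 0.1, -0.9]
gripper_width: 0.0875
gripper_force: 0.0
```

Emit:
jog_arm(deltas=[[[1,0,0,1,0],[1,0,0,1.5,0],[1,0,0,3,0],[1,0,0,5,0],[1,0,0,5,0],[1,0,-3,5,0],[1,0,-5,0,0],[1,0,-5,0,0]]])

```text
time_s: 11.3
tcp_pos: [0.4515, -0.0128, 0.2523]
eef_rot: [180.0, 0.2, -172.5]
contact_force: [0.6, -0.4, -0.3]
gripper_width: 0.0875
gripper_force: 0.0
```

Emit:
jog_arm(deltas=[[[1,0,-5,0,0.18],[1,0,-5,0,0.18],[1,0,-5,0,0.18],[1,0,0,0,0.18],[1,0,0,0,0.18],[1,0,0,0,0.18]]])

```text
time_s: 12.05
tcp_pos: [0.4518, -0.1518, 0.2513]
eef_rot: [-180.0, 0.0, -112.6]
contact_force: [-0.2, 1.2, 0.1]
gripper_width: 0.0878
gripper_force: 0.0
```

```bash
python3 - <<'E'
from h import *
s=r.get_state(); print(s["tcp_pos"],s["eef_rot"],s["joints"])
i=r.capture("side"); t=r.capture("top")
cv2.imwrite("pics/top3.png",t);cv2.imwrite("pics/side3.png",i)
cv2.imwrite("pics/s3.png",np.hstack([cv2.resize(i[165:315,155:290],(440,489),interpolation=2),cv2.resize(t[140:250,185:270],(350,489),interpolation=2)]))
E
```

```text
[ 0.45179379 -0.15179335  0.25130196] [-1.79974864e+02  1.12644648e-02 -1.12556036e+02] [ 5.15992982e+00  1.25090450e+00 -2.29056280e+01  1.88358796e-03
 -6.58159768e+01 -2.77167391e+01]
```

View pics/s3.png

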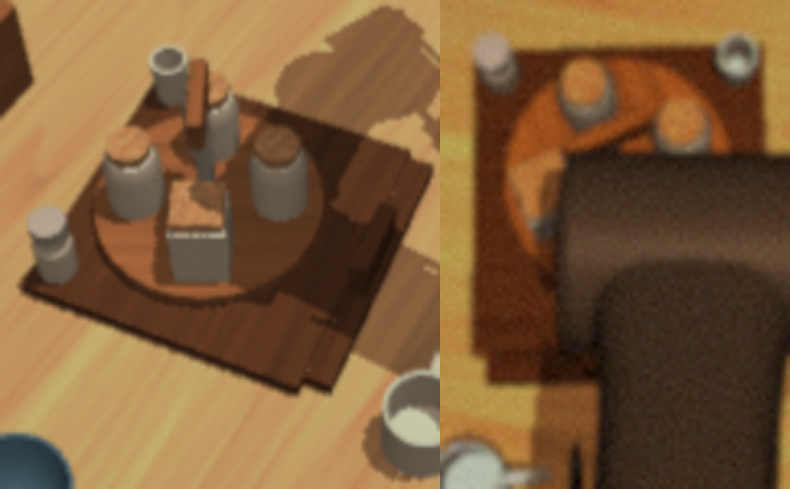

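The side crop shows the rail flat and flush against the front edge with no gap. The visible end is inset about 11 mm in the top view, where 10 mm would be exactly centred. The square jar has not moved. Next is the handle.

Emit:
jog_arm(deltas=[[[1,2,4,0,0.16],[1,2,4,0,0.16],[1,2,4,0,0.15],[1,2,4,0,0.15],[1,2,4,0,0.15],[1,2,4,0,0.15],[1,2,4,0,0],[1,0,0,0,0]]])

```text
time_s: 13.15
tcp_pos: [0.5929, 0.131, 0.2501]
eef_rot: [180.0, -0.0, -60.3]
contact_force: [-0.9, -0.5, 0.2]
gripper_width: 0.0873
gripper_force: 0.0
```

Emit:
jog_arm(deltas=[[[1,0,0,0,0],[1,0,0,0,0]]])

```text
time_s: 13.4
tcp_pos: [0.5917, 0.1278, 0.251]
eef_rot: [-180.0, 0.0, -60.3]
contact_force: [0.3, 0.3, 0.7]
gripper_width: 0.0875
gripper_force: 0.0
```

Emit:
jog_arm(deltas=[[[1,0.8,1,0,0],[1,0,0,-3,0],[1,0,0,-3,0],[1,0,0,-3,0],[1,0,0,0,0],[1,0,0,0,0]]])

```text
time_s: 14.15
tcp_pos: [0.601, 0.1388, 0.1619]
eef_rot: [-179.9, -0.0, -60.1]
contact_force: [-0.8, 0.5, 0.8]
gripper_width: 0.0876
gripper_force: 0.0
```

Emit:
jog_arm(deltas=[[[-1,0,0,0,0],[-1,0,0,0,0],[-1,0,0,0,0],[-1,0,0,0,0],[-1,0,0,0,0],[-1,0,0,0,0]]])

```text
time_s: 14.9
tcp_pos: [0.6001, 0.1385, 0.1606]
eef_rot: [180.0, -0.0, -60.1]
contact_force: [-0.8, -0.3, 0.6]
gripper_width: 0.0332
gripper_force: 0.0
```

Emit:
jog_arm(deltas=[[[-1,0,0,0,0],[-1,0,0,0,0],[-1,0,0,0,0],[-1,0,0,0,0],[-1,0,0,0,0],[-1,0,0,0,0]]])

```text
time_s: 15.65
tcp_pos: [0.6008, 0.139, 0.1607]
eef_rot: [-179.9, -0.0, -60.1]
contact_force: [5.4, 1.8, -3.6]
gripper_width: 0.0141
gripper_force: 25.0
```

Emit:
jog_arm(deltas=[[[-1,0,0,0,0.05],[-1,0,0,0,0.1],[-1,0,0,0,0.1],[-1,0,0,0,0.1],[-1,0,0,0,0.1],[-1,0,0,0,0.1],[-1,0,0,0,0.05],[-1,0,0,0,0]]])

```text
time_s: 16.65
tcp_pos: [0.6011, 0.1393, 0.1607]
eef_rot: [-179.9, -0.1, -25.7]
contact_force: [6.7, 3.3, -3.9]
gripper_width: 0.0142
gripper_force: 25.0
```

Emit:
jog_arm(deltas=[[[-1,0,0,0,0.05],[-1,0,0,0,0.1],[-1,0,0,0,0.1],[-1,0,0,0,0.1],[-1,0,0,0,0.1],[-1,0,0,0,0.08],[-1,0,0,0,0.05],[-1,0,0,0,0]]])

```text
time_s: 17.65
tcp_pos: [0.6012, 0.1397, 0.1607]
eef_rot: [-179.9, -0.1, 7.5]
contact_force: [5.9, 4.8, -4.9]
gripper_width: 0.0146
gripper_force: 25.0
```

Emit:
jog_arm(deltas=[[[-1,0,0,0,0],[-1,0,0,0,0],[-1,0,0,0,0],[-1,0,0,0,0]]])

```text
time_s: 18.15
tcp_pos: [0.6012, 0.1397, 0.1607]
eef_rot: [-179.9, -0.1, 7.5]
contact_force: [5.6, 5.6, -5.1]
gripper_width: 0.0142
gripper_force: 25.0
```

```bash
python3 - <<'E'
from h import *
s=r.get_state(); print(s["tcp_pos"],s["eef_rot"],s["contact_force"],s["gripper_force"])
i=r.capture("side"); t=r.capture("top")
cv2.imwrite("pics/side4.png",i);cv2.imwrite("pics/top4.png",t)
cv2.imwrite("pics/s4.png",np.hstack([cv2.resize(i[165:315,155:290],(440,489),interpolation=2),cv2.resize(t[140:250,185:270],(350,489),interpolation=2)]))
E
```

```text
[0.60116583 0.1397184  0.16070008] [-1.79920371e+02 -1.38825012e-01  7.48809419e+00] [ 5.56491438  5.55470377 -5.06951813] 25.00034725293517
```

View pics/s4.png

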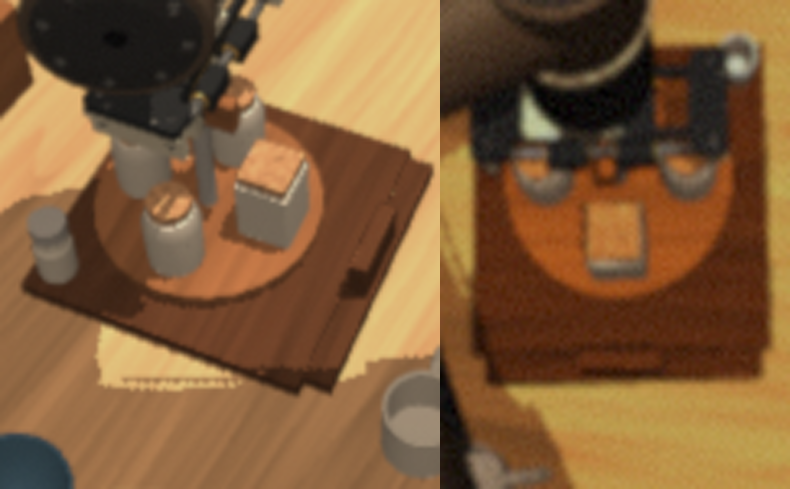

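The square jar is at crop (614,230), in front of the handle and opposite the middle of the rail. The rail is still flush, with its ends inset about 12 and 7 mm. I check the numbers.

```bash
python3 - <<'E'
from h import *
k=4; y=np.radians(7.4); ex=np.array([np.cos(y),np.sin(y)]);ey=np.array([-ex[1],ex[0]]); ax=np.array([.5995,.1380])
im=cv2.imread("pics/top4.png"); U=up(im)
m=((U[...,2]>150)&(U[...,0]>50)).astype(np.uint8)
c=big(blob(m,217*k,182*k,236*k,202*k)); rr=cv2.minAreaRect(c.astype(np.float32)); print(rr)
P=ray("top",*rr[0],.112)[:2]-ax; e=cv2.boxPoints(rr); d=[np.degrees(np.arctan2(*(ray("top",*e[j],.112)-ray("top",*e[j+1],.112))[1::-1]))%90 for j in range(3)]
print("jar in board",P@ex,P@ey,"edge yaw",d)
m=(U[...,2]<110).astype(np.uint8)
c=big(blob(m,188*k,150*k,275*k,240*k)); y1=c[:,0,1].max()
F=edge(c,"top",0.,lambda u,v:v>y1-3 and 202<u<258); print("rail front edge in board",(F[0]-ax)@ex,np.degrees(np.arctan2(F[1][1],F[1][0]))%90,F[2])
E
```

```text
((226.875, 192.25), (13.25, 12.5), 90.0)
jar in board -0.06587133941079354 -0.0015692552757329593 edge yaw [np.float64(6.145533034485837), np.float64(6.829386383882585), np.float64(6.132906956467494)]
rail front edge in board -0.1623625899033683 7.6850815 219
```

The jar is 1.6 mm off straight, inside the 9 mm limit. The rail's front edge is at −162 mm against an expected −164 mm, and it is parallel to the board. Handing in.

```bash
python3 -c "
from plant import r
print(r.close_job())"
```

```text
the job is handed in; nothing more can be done
None
```

I've handed in the job, with no verdict returned: the rail lies flat, flush and centred against the board, and the square jar faces front about 1.6 mm off by the camera, with the gripper still holding the handle at 25 N.

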